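# Index the stepped shaft one click

### The arm

A 7-joint arm with a two-finger parallel gripper is mounted at the origin on a cart in front of the work surface, level with it; the furniture and walls round the work are solid. World frame = base frame: x ahead of the robot, y to its left, z up, the work surface at z = 0. Lengths are in m, angles in degrees, forces in N, time in s.
With the tool pointing down it reaches from about 0.4 to 0.85 m from the base axis. Payload 6.9 kg.
Tool frame: the origin (TCP) lies at the very end of the fingers, on their centre line; the grasp point (between the pads) lies 19 mm behind it (r.grasp_offset is the distance from the TCP to the grasp point, in m); z points along the fingers, y is the line along which they close (so a half turn about z gives the same grasp; the last joint's range is limited). The gripper opens to 85 mm and grips with 20 to 120 N. Pads are 22 mm wide; open, the fingers measure 114 mm over their backs; the gripper's body (76 mm by 85 mm) begins 54 mm behind the grasp point. The pads swing forward as they close: fully open they stand 13 mm farther back than shut.
Start: joints at [82.191, 29.078, -13.613, 85.955, 7.202, 65.827, -8.869], TCP at [0.15, -0.607, 0.231] pointing down, gripper open.
Joint ranges: [-176.47, 176.47], [-13.61, 117.27], [-81.72, 77.17], [0.22, 143.17], [-87.28, 267.28], [10, 112.55], [-165.47, 165.47]. Speed limits (degrees/s): [136.94, 136.94, 180, 180, 180, 180, 180].

### API

Orientations are given as [roll, pitch, yaw] about the fixed x, y, z axes, in that order (R = Rz(yaw) Ry(pitch) Rx(roll)).
In Python, from rig import r, imaging gives the robot as it stands. The module is installed in compiled form; this text tells all that it offers.
- The arm moves only by the tool move_arm, never from a script. Its argument "moves" is a list of rows, each a list of 3 entries, a list of its own where there are three numbers: the closure, from -1 (fully open) to 1 (shut), then the shift along the tool's x, y, z in cm, then the turn about the tool's z in degrees. A call has exactly 10 rows; each row is the pose to reach, as a shift and turn from the pose commanded when the call began, along the tool's axes at that moment; what a row does not reach only later rows make up. A row lasts 1/12 s, in which the tool goes at most 41.7 mm and 7.16 degrees, less where a joint would pass 70% of its speed; a pose out of reach is approached as far as the arm can. A call with a gripper value outside its range is refused whole. The fingers move at their own pace and stop on an object; the grip force is fixed at half the most. Time passes only in rows, so rows that repeat a pose let the fingers close, or fill a call up. It gives the time, the measured TCP pose, the force, the opening and the grip force at its end, in the units of the state.
- r.get_state(): the state, without advancing time (a new reading comes with each control period).
- imaging.read_camera(name): name is "scene" or "top" or "wrist"; returns a dict with "image" (420x560x3 uint8, blue, green, red), "intrinsics" (3x3 intrinsics, pixels), "view" (4x4, takes a point from world to camera coordinates); the wrist camera has in their place "T_tool_cam" (4x4, takes a point from camera to tool coordinates, whose origin is the TCP and whose axes are the flange's). Camera axes: x right, y down, z forward; pixel columns grow to the right and rows downward; lengths in m; the calibration is good to about 2 mm. A picture is of the moment at which its call begins: read the wrist's pose just before it. There is no depth.
- r.close_job(): hands the job in; it is judged then, once.
Trained networks look in a picture, given as the dict that the camera call returned (one of the last four; its "shot" number tells which), for a name from the list of things; names that differ only in an ending like _2 or _b are one class to them, and where a whole thing is asked for, a point or a joint stands for the part that bears it (a point fixed in the world has none). Each returns a list of dicts, best first, with "score" (0 to 1); they miss things now and then, are a little off and sometimes report something else, mostly with a low value. They report only what shows in the picture. A call takes as long as a camera call.
- imaging.find_in(name, picture): "extent" ([left, top, right, bottom] in pixels, round what is visible of it).
- imaging.landmark_of(name, picture): "centre" ([column, row] in pixels: a listed point, or the origin of a listed thing).
The state is a dict: "t": time; "qpos": joint angles; "joint_velocities": joint speeds; "joint_torque": joint torques, N m; "tool_pos": TCP position; "eef_rot": TCP orientation; "wrist_force": force on the tool from outside, world axes, zero at the start; "torque": the same for the moment, N m; "opening": finger opening in m; "finger_force": force on a finger pad.
Only numpy, scipy, OpenCV 4.12 (cv2) and the standard library are available. Lean on these libraries where they do the work, as an engineer would, in place of code of your own. Each camera call takes 0.05 s, during which the arm holds its last target. There are 200 camera calls.

### The job

Of the two indexing heads, take the one that holds the long stepped shaft and roll its knurled wheel one click with a fingertip laid on top of the wheel, so that its pointer goes from the left mark to the middle mark and the wheel rests there in its click. Press lightly, do not touch the shaft or the hub on the spindles, leave the other head's wheel as it is, and do not lift or push anything that stands about.

Things in the scene. Friction and masses are not known exactly. Their poses are not given: they have to be found in the camera images.
- shaft_head: Indexing head holding the long stepped shaft: grey slotted housing 75 x 112 x 94 mm on a base plate 82 x 142 x 10 mm, fixed to the table. Origin: underneath the middle of the wheel, on the table; z up, -x its front (roughly toward the robot), y its left seen by the robot. The spindle axis is level, along x, 57 mm above the table; the part is clamped on its front end, beside a disc with a white pointer.
- shaft_wheel_top (a point): Top of the knurled wheel of the head with the stepped shaft: middle of its width, right above its axis, 102 mm above the table; fixed to the housing, does not turn. The wheel rolls along the head's y axis under this point. Only its top 8 mm stands out between the housing's cheeks, over 51 mm along y.
- shaft_rim: The knurled steel wheel of the head with the stepped shaft, 90 mm across, 28 mm wide, turning in the housing's slot. Origin at its centre, on the spindle axis, x along the axis. A fingertip laid on its top with 4 to 15 N drags it by friction.
- shaft_wheel (a joint): Angle of the wheel of the head with the stepped shaft, rad. Click positions: 0 (pointer at the left mark; it starts in or beside this), 0.524 (middle mark, straight up), 1.047 (right mark). Grows as the wheel's top goes to the head's -y (robot's right); one click is 23.6 mm at the rim and takes about 2 N there. Past half way it pulls into the next click unless a finger holds it; there are stops 0.12 beyond the ends.
- shaft_part: The stepped shaft clamped on the spindle: 73 mm long, up to 33 mm across; its free end is 108 mm ahead of the origin, 57 mm above the table. It turns with the wheel. Origin at the centre of its clamped end face (35 mm ahead of the head's origin, 57 mm up), its z axis along the spindle, away from the head.
- hub_head: Indexing head holding a short flanged hub: grey slotted housing 75 x 112 x 94 mm on a base plate 82 x 142 x 10 mm, fixed to the table. Origin: underneath the middle of the wheel, on the table; z up, -x its front (roughly toward the robot), y its left seen by the robot. The spindle axis is level, along x, 57 mm above the table; the part is clamped on its front end, beside a disc with a white pointer.
- hub_wheel_top (a point): Top of the knurled wheel of the head with the short hub: middle of its width, right above its axis, 102 mm above the table; fixed to the housing, does not turn. The wheel rolls along the head's y axis under this point. Only its top 8 mm stands out between the housing's cheeks, over 51 mm along y.
- hub_rim: The knurled steel wheel of the head with the short hub, 90 mm across, 28 mm wide, turning in the housing's slot. Origin at its centre, on the spindle axis, x along the axis. A fingertip laid on its top with 4 to 15 N drags it by friction.
- hub_wheel (a joint): Angle of the wheel of the head with the short hub, rad. Click positions: 0 (pointer at the left mark; it starts in or beside this), 0.524 (middle mark, straight up), 1.047 (right mark). Grows as the wheel's top goes to the head's -y (robot's right); one click is 23.6 mm at the rim and takes about 2 N there. Past half way it pulls into the next click unless a finger holds it; there are stops 0.12 beyond the ends.
- hub_part: The short hub clamped on the spindle: 22 mm long, up to 32 mm across; its free end is 57 mm ahead of the origin, 57 mm above the table. It turns with the wheel. Origin at the centre of its clamped end face (35 mm ahead of the head's origin, 57 mm up), its z axis along the spindle, away from the head.
- ring: Bystander, loose on the table: ring gauge, a plain steel ring 58 mm across, 18 mm high. Origin at the centre of its underside.
- block: Bystander, loose on the table: milled aluminium block 32 x 56 x 22 mm. Origin at the centre of its underside.
- loose_hub: Bystander, loose on the table: turned steel hub with flange, 30 mm across, 22 mm high. Origin at the centre of its underside.
- sphere: Bystander, loose on the table: white reference sphere on a steel foot, 44 x 50 x 93 mm. Origin at the centre of its underside.
- vee: Bystander, loose on the table: steel V-block with a short shaft in it, 40 x 44 x 34 mm. Origin at the centre of its underside.

How it is judged:
By the outcome, as a careful person would: the job done as asked, in the order asked, and still so for the second after the job is handed in, with the robot touching nothing.
It also fails if it takes over 29 s, if anything falls off the work surface, if the arm or the gripper's body presses on something with over 40 N, if the wrist force passes 120 N, or if a joint passes its speed limit or range.

## Working session

There is one attempt and no reset: what is moved stays moved. The work goes in short steps, Python scripts to look and compute and a tool call to move; the robot and the scene stay as the last step left them, time stands still between calls to the robot, and variables do not carry over. Pictures are saved under pics/ and viewed, at most 10 in all, crops included, and the job is handed in when it is done.

Besides the shell and the picture viewer there is one more tool, called after ">>>" in YAML: its name, and indented under it one key for each argument. move_arm: Moves the arm, as the interface text tells. Its arguments: {"type":"object","properties":{"moves":{"type":"array"}},"required":["moves"]}

```bash
mkdir -p pics; cat > h.py <<'E'
from rig import r, imaging
import numpy as np, cv2
from scipy.spatial.transform import Rotation as R
def cam(name):
    s=r.get_state(); p=imaging.read_camera(name)
    K=np.array(p["intrinsics"])
    if name=="wrist":
        T=np.eye(4);T[:3,:3]=R.from_euler('xyz',s["eef_rot"],degrees=True).as_matrix();T[:3,3]=s["tool_pos"]
        V=np.linalg.inv(T@np.array(p["T_tool_cam"]))
    else: V=np.array(p["view"])
    return p,K,V
def ray(K,V,px):
    d=V[:3,:3].T@np.linalg.inv(K)@np.array([px[0],px[1],1]); return -V[:3,:3].T@V[:3,3],d
def atz(K,V,px,z):
    o,d=ray(K,V,px); return o+d*(z-o[2])/d[2]
def proj(K,V,X):
    c=V[:3,:3]@np.array(X)+V[:3,3]; q=K@c; return q[:2]/q[2]
E
python3 - <<'E'
from h import *
s=r.get_state(); print({k:np.round(v,3) for k,v in s.items() if k in("t","tool_pos","eef_rot","wrist_force","opening")})
Z=dict(shaft_head=0,shaft_wheel_top=.102,shaft_rim=.057,shaft_part=.057,hub_head=0,hub_wheel_top=.102,hub_part=.057,ring=0,block=0,loose_hub=0,sphere=0,vee=0)
for n in("scene","top"):
    p,K,V=cam(n); cv2.imwrite(f"pics/{n}.png",p["image"]); print(n,ray(K,V,(280,210))[0].round(3))
    for k,z in Z.items():
        for d in imaging.landmark_of(k,p)[:2]: print(k,round(d["score"],2),np.round(d["centre"]),atz(K,V,d["centre"],z).round(3))
E
```

```text
{'t': np.float64(0.0), 'tool_pos': array([ 0.149, -0.606,  0.23 ]), 'eef_rot': array([-1.7990e+02,  2.0000e-03,  1.3853e+01]), 'wrist_force': array([-0.284,  0.433, -0.272]), 'opening': np.float64(0.086)}
scene [-0.233  0.752  0.811]
shaft_head 0.7 [334. 238.] [ 0.501 -0.087  0.   ]
shaft_wheel_top 0.97 [338. 210.] [ 0.485 -0.074  0.102]
shaft_rim 0.74 [337. 224.] [ 0.485 -0.076  0.057]
shaft_part 0.71 [351. 228.] [ 0.453 -0.093  0.057]
hub_head 0.64 [267. 279.] [ 0.487  0.159 -0.   ]
hub_wheel_top 0.83 [268. 247.] [0.48  0.161 0.102]
hub_wheel_top 0.52 [266. 277.] [0.402 0.231 0.102]
hub_part 0.7 [276. 267.] [0.455 0.159 0.057]
ring 0.74 [268. 200.] [ 0.762 -0.072  0.   ]
ring 0.6 [394. 226.] [ 0.431 -0.256  0.   ]
block 0.55 [207. 320.] [0.466 0.345 0.   ]
loose_hub 0.67 [251. 228.] [0.68  0.058 0.   ]
sphere 0.7 [182. 236.] [0.768 0.225 0.   ]
vee 0.69 [179. 235.] [0.777 0.226 0.   ]
vee 0.58 [337. 212.] [ 0.584 -0.183  0.   ]
top [0.454 0.071 1.117]
shaft_head 0.64 [333. 263.] [ 0.481 -0.077  0.   ]
shaft_wheel_top 0.57 [337. 258.] [ 0.489 -0.074  0.102]
shaft_rim 0.92 [337. 261.] [ 0.484 -0.078  0.057]
shaft_rim 0.59 [167. 266.] [0.466 0.335 0.057]
shaft_part 0.71 [341. 272.] [ 0.457 -0.089  0.057]
shaft_part 0.5 [339. 261.] [ 0.486 -0.084  0.057]
hub_head 0.75 [244. 258.] [0.49  0.155 0.   ]
hub_wheel_top 0.97 [238. 258.] [0.485 0.161 0.102]
hub_part 0.55 [239. 268.] [0.462 0.161 0.057]
hub_part 0.2 [245. 257.] [0.49  0.148 0.057]
ring 0.72 [399. 286.] [ 0.426 -0.248  0.   ]
block 0.74 [168. 262.] [0.474 0.349 0.   ]
loose_hub 0.44 [286. 184.] [0.685 0.049 0.   ]
sphere 0.5 [220. 158.] [0.753 0.226 0.   ]
```

View pics/scene.png

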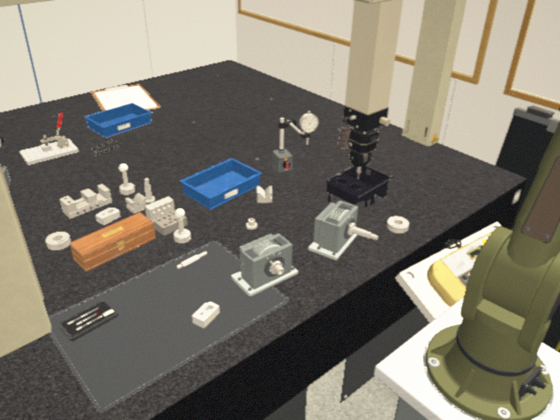

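View pics/top.png

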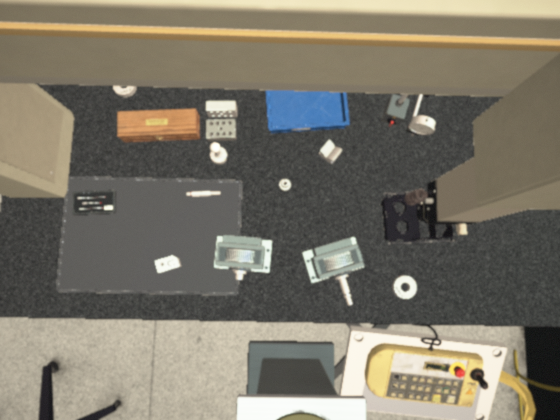

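The scene view shows the shaft head near (338,215), with its shaft pointing toward the robot's right. The hub head is near (267,265). In the top view they are at (337,260) and (240,255), and the networks agree. From the top view the head's yaw is about 15°, close to the tool's yaw already. I'll move above the wheel with the gripper shut.

>>> move_arm:
  moves:
    - [1, [2, -2, 0], 0]
    - [1, [5, -5, 0], 0]
    - [1, [8, -8, 0], 0]
    - [1, [11, -11, 0], 0]
    - [1, [14, -14, 0], 0]
    - [1, [17, -17, 0], 0]
    - [1, [20, -20, 0], 0]
    - [1, [23, -23, 0], 0]
    - [1, [26, -25.5, 0], 0]
    - [1, [28, -27.5, 0], 0]

```text
t: 2.13
tool_pos: [0.3575, -0.2697, 0.2318]
eef_rot: [180.0, -0.1, 14.0]
wrist_force: [-0.2, 0.3, 0.9]
opening: 0.0004
finger_force: 0.0
```

>>> move_arm:
  moves:
    - [1, [2, -2, 0], 0]
    - [1, [4.5, -4, 0], 0]
    - [1, [7, -6, 0], 0]
    - [1, [9.5, -8, 0], 0]
    - [1, [11, -10, 0], 0]
    - [1, [12, -12, 0], 0]
    - [1, [13, -13, 0], 0]
    - [1, [13, -14, 0], 0]
    - [1, [13, -14, 0], 0]
    - [1, [13, -14, 0], 0]

```text
t: 2.97
tool_pos: [0.4478, -0.1061, 0.2313]
eef_rot: [180.0, 0.0, 13.9]
wrist_force: [-0.3, -0.7, -0.5]
opening: 0.0001
finger_force: 0.0
```

```bash
python3 - <<'E'
from h import *
s=r.get_state(); print({k:np.round(v,3) for k,v in s.items() if k in("t","tool_pos","eef_rot","wrist_force","opening")})
Z=dict(shaft_wheel_top=.102,shaft_rim=.057,shaft_part=.057,shaft_head=0)
for n in("wrist","top"):
    p,K,V=cam(n); cv2.imwrite(f"pics/{n}2.png",p["image"]); print(n,ray(K,V,(280,210))[0].round(3))
    for k,z in Z.items():
        for d in imaging.landmark_of(k,p)[:1]: print(k,round(d["score"],2),np.round(d["centre"]),atz(K,V,d["centre"],z).round(4))
E
```

```text
{'t': np.float64(2.967), 'tool_pos': array([ 0.448, -0.106,  0.231]), 'eef_rot': array([1.79974e+02, 2.50000e-02, 1.38720e+01]), 'wrist_force': array([-0.323, -0.737, -0.459]), 'opening': np.float64(0.0)}
wrist [ 0.519 -0.088  0.374]
shaft_wheel_top 0.61 [254. 154.] [ 0.4851 -0.0746  0.102 ]
shaft_rim 0.57 [260. 154.] [ 0.4806 -0.0778  0.057 ]
shaft_part 0.61 [263. 186.] [ 0.4479 -0.0889  0.057 ]
shaft_head 0.86 [265. 148.] [ 0.4823 -0.0803  0.    ]
top [0.454 0.071 1.117]
shaft_wheel_top 0.81 [338. 261.] [ 0.484  -0.0762  0.102 ]
shaft_rim 0.53 [220. 156.] [0.7419 0.2175 0.057 ]
shaft_part 0.64 [341. 274.] [ 0.4526 -0.0881  0.057 ]
shaft_head 0.81 [334. 264.] [ 0.4781 -0.0793  0.    ]
```

View pics/wrist2.png

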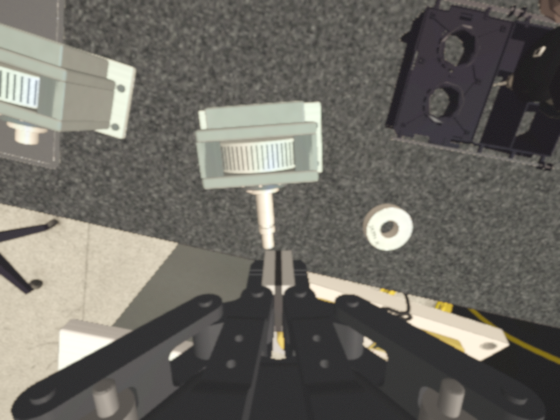

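The wrist view shows the wheel's knurl at about (258,155). The housing is turned about 4° relative to the tool, and the shaft tip is at (268,247). I'll fit the yaw by overlaying the model.

```bash
python3 - <<'E'
from h import *
p,K,V=cam("wrist"); im=p["image"]
a,b=atz(K,V,(204,188),.094),atz(K,V,(318,181),.094); d=b-a; print("edge yaw",np.degrees(np.arctan2(d[0],-d[1])),np.linalg.norm(d))
a,b=atz(K,V,(263,190),.057),atz(K,V,(268.5,246),.057); d=a-b; print("shaft yaw",np.degrees(np.arctan2(d[1],d[0])), b.round(4))
S=4; x0,y0=180,80
big=cv2.resize(im[y0:y0+150,x0:x0+170],None,fx=S,fy=S,interpolation=cv2.INTER_CUBIC)
yaw=np.radians(18); c=np.array([.485,-.0755]); M=np.array([[np.cos(yaw),-np.sin(yaw)],[np.sin(yaw),np.cos(yaw)]])
def P(x,y,z): return tuple(np.int32((proj(K,V,[*(c+M@[x,y]),z])-[x0-.5,y0-.5])*S))
for pts,z,col in(([(-.014,-.0255),(.014,-.0255),(.014,.0255),(-.014,.0255)],.094,(0,0,255)),([(-.0375,-.056),(.0375,-.056),(.0375,.056),(-.0375,.056)],.094,(0,255,0)),([(-.041,-.071),(.041,-.071),(.041,.071),(-.041,.071)],.01,(255,0,0)),([(0,0),(-.108,0)],.057,(0,255,255))):
    cv2.polylines(big,[np.array([P(x,y,z) for x,y in pts])],True,col,1)
cv2.imwrite("pics/ov.png",big)
E
```

```text
edge yaw 17.40131154645469 0.10956104063531132
shaft yaw 18.471800678538248 [ 0.3815 -0.1107  0.057 ]
```

View pics/ov.png

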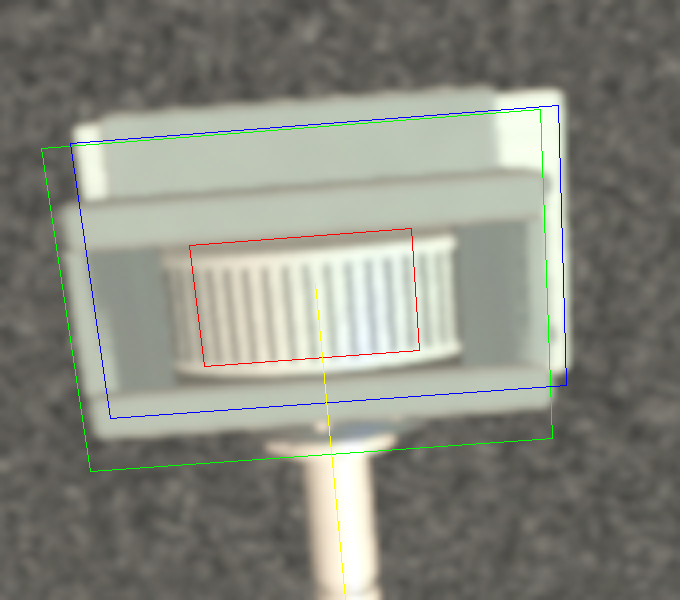

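Yaw 18° fits. The wheel's knurl sits a few mm front-right of the network's point, at about (312,312) in the crop. Together with the shaft and rim estimates, this gives a wheel centre of (0.483,-0.078). I'll go to 11 mm on its +y side, 23 mm above the wheel.

>>> move_arm:
  moves:
    - [1, [1, -0.8, 0.5], -1]
    - [1, [2, -1.6, 1.5], -2]
    - [1, [3, -2.3, 3], -3]
    - [1, [4, -3, 4.5], -4]
    - [1, [4, -3, 6], -4]
    - [1, [4, -3, 7.5], -4]
    - [1, [4, -3, 9], -4]
    - [1, [4, -3, 10.2], -4]
    - [1, [4, -3, 10.7], -4]
    - [1, [4, -3, 10.7], -4]

```text
t: 4.35
tool_pos: [0.4796, -0.0662, 0.1231]
eef_rot: [-179.9, 0.1, 17.9]
wrist_force: [0.8, 0.4, 0.3]
opening: 0.0
finger_force: 0.0
```

```bash
python3 - <<'E'
from h import *
s=r.get_state(); print({k:np.round(v,4) for k,v in s.items() if k in("t","tool_pos","eef_rot","wrist_force","opening")})
p,K,V=cam("wrist"); cv2.imwrite("pics/w3.png",cv2.resize(p["image"][100:350,130:430],None,fx=2,fy=2)); print(proj(K,V,s["tool_pos"]))
for k in("shaft_wheel_top","hub_wheel_top"):
  for d in imaging.landmark_of(k,p)[:1]: print(k,d, atz(K,V,d["centre"],.102).round(4))
p,K,V=cam("scene"); q=p["image"][175:275,290:410]; cv2.imwrite("pics/s3.png",cv2.resize(q,None,fx=5,fy=5,interpolation=cv2.INTER_CUBIC))
E
```

```text
{'t': np.float64(4.35), 'tool_pos': array([ 0.4796, -0.0662,  0.1231]), 'eef_rot': array([-1.799189e+02,  1.001000e-01,  1.792610e+01]), 'wrist_force': array([0.7856, 0.3985, 0.2592]), 'opening': np.float64(0.0)}
[278.7281621  264.60860782]
shaft_wheel_top {'centre': [297.1, 245.3], 'score': 0.74} [ 0.4848 -0.0761  0.102 ]
```

View pics/w3.png

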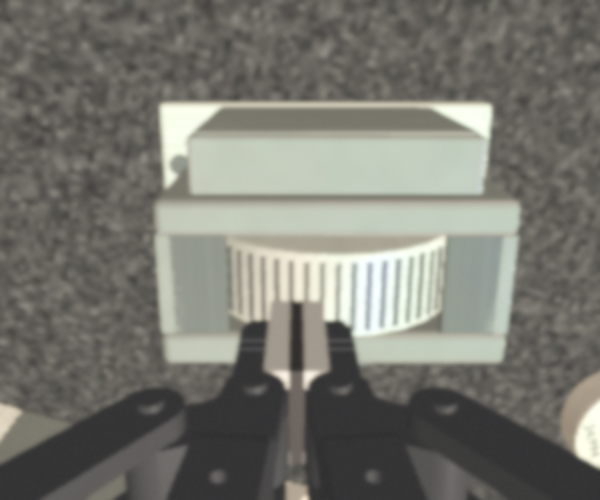

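View pics/s3.png

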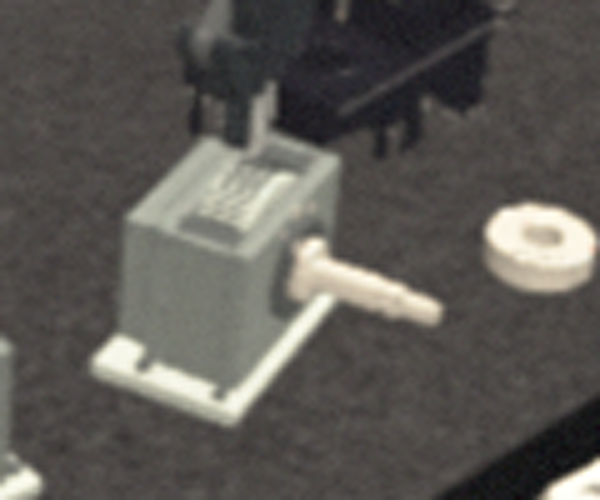

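The fingers are squared to the head, 11 mm left of the wheel's centre line, at crop x 297 against 336. The knurl spans crop x 228–445. Next I'll lower the fingers to just above contact.

>>> move_arm:
  moves:
    - [1, [0.1, 0, 0.5], 0]
    - [1, [0.1, 0, 1.0], 0]
    - [1, [0.1, 0, 1.5], 0]
    - [1, [0.1, 0, 1.8], 0]
    - [1, [0.1, 0, 1.9], 0]
    - [1, [0.1, 0, 1.95], 0]
    - [1, [0.1, 0, 2.0], 0]
    - [1, [0.1, 0, 2.05], 0]
    - [1, [0.1, 0, 2.1], 0]
    - [1, [0.1, 0, 2.1], 0]

```text
t: 5.38
tool_pos: [0.481, -0.0667, 0.1033]
eef_rot: [180.0, -0.0, 17.8]
wrist_force: [0.2, 0.6, -0.6]
opening: 0.0001
finger_force: 0.0
```

>>> move_arm:
  moves:
    - [1, [0, 0, 0.03], 0]
    - [1, [0, 0, 0.06], 0]
    - [1, [0, 0, 0.09], 0]
    - [1, [0, 0, 0.12], 0]
    - [1, [0, 0, 0.15], 0]
    - [1, [0, 0, 0.15], 0]
    - [1, [0, 0, 0.15], 0]
    - [1, [0, 0, 0.15], 0]
    - [1, [0, 0, 0.15], 0]
    - [1, [0, 0, 0.15], 0]

```text
t: 6.22
tool_pos: [0.481, -0.0667, 0.1018]
eef_rot: [-180.0, -0.0, 17.9]
wrist_force: [-1.0, 0.2, 0.8]
opening: 0.0004
finger_force: 0.4
```

>>> move_arm:
  moves:
    - [1, [0, 0, 0.02], 0]
    - [1, [0, 0, 0.04], 0]
    - [1, [0, 0, 0.06], 0]
    - [1, [0, 0, 0.08], 0]
    - [1, [0, 0, 0.08], 0]
    - [1, [0, 0, 0.08], 0]
    - [1, [0, 0, 0.08], 0]
    - [1, [0, 0, 0.08], 0]
    - [1, [0, 0, 0.08], 0]
    - [1, [0, 0, 0.08], 0]

```text
t: 7.05
tool_pos: [0.481, -0.0667, 0.1015]
eef_rot: [180.0, -0.0, 17.9]
wrist_force: [-2.3, -0.1, 8.4]
opening: 0.0001
finger_force: 4.2
```

8 N on contact. I'll roll halfway and check the force.

>>> move_arm:
  moves:
    - [1, [0, 0.1, 0], 0]
    - [1, [0, 0.25, 0], 0]
    - [1, [0, 0.4, 0], 0]
    - [1, [0, 0.55, 0], 0]
    - [1, [0, 0.7, 0], 0]
    - [1, [0, 0.85, 0], 0]
    - [1, [0, 1.0, 0], 0]
    - [1, [0, 1.15, 0], 0]
    - [1, [0, 1.3, 0], 0]
    - [1, [0, 1.4, 0], 0]

```text
t: 7.88
tool_pos: [0.4856, -0.0808, 0.102]
eef_rot: [179.9, -0.0, 17.8]
wrist_force: [-3.3, -2.0, 12.4]
opening: 0.0001
finger_force: 6.0
```

>>> move_arm:
  moves:
    - [1, [0, 0.15, 0], 0]
    - [1, [0, 0.3, 0], 0]
    - [1, [0, 0.45, 0], 0]
    - [1, [0, 0.6, 0], 0]
    - [1, [0, 0.75, 0], 0]
    - [1, [0, 0.85, 0], 0]
    - [1, [0, 0.9, 0], 0]
    - [1, [0, 0.9, 0], 0]
    - [1, [0, 0.9, 0], 0]
    - [1, [0, 0.9, 0], 0]

```text
t: 8.72
tool_pos: [0.4883, -0.0891, 0.1015]
eef_rot: [179.9, -0.0, 17.8]
wrist_force: [-0.8, -1.5, 5.9]
opening: 0.0
finger_force: 3.1
```

>>> move_arm:
  moves:
    - [1, [0, 0, -0.3], 0]
    - [1, [0, 0, -1], 0]
    - [1, [0, 0, -2.5], 0]
    - [1, [0, 0, -4.5], 0]
    - [1, [0, 0, -7], 0]
    - [1, [0, 0, -9.5], 0]
    - [1, [0, 0, -11.5], 0]
    - [1, [0, 0, -12.5], 0]
    - [1, [0, 0, -13], 0]
    - [1, [0, 0, -13], 0]

```text
t: 9.55
tool_pos: [0.4882, -0.0886, 0.2316]
eef_rot: [180.0, -0.1, 17.8]
wrist_force: [-0.3, 0.2, 0.5]
opening: -0.0001
finger_force: 0.0
```

>>> move_arm:
  moves:
    - [1, [-1.5, 0, 0], 0]
    - [1, [-4, 0, 0], 0]
    - [1, [-7, 0, 0], 0]
    - [1, [-10, 0, 0], 0]
    - [1, [-12, 0, 0], 0]
    - [1, [-13, 0, 0], 0]
    - [1, [-13, 0, 0], 0]
    - [1, [-13, 0, 0], 0]
    - [1, [-13, 0, 0], 0]
    - [1, [-13, 0, 0], 0]

```text
t: 10.38
tool_pos: [0.3656, -0.128, 0.2308]
eef_rot: [-180.0, -0.0, 17.9]
wrist_force: [0.5, -0.4, -0.4]
opening: 0.0002
finger_force: 0.0
```

```bash
python3 - <<'E'
from h import *
s=r.get_state(); print({k:np.round(v,4) for k,v in s.items() if k in("t","tool_pos","eef_rot","wrist_force")})
a=[]
for n in("wrist","scene"):
    p,K,V=cam(n); cv2.imwrite(f"pics/{n}9.png",p["image"])
    c=proj(K,V,[.484-.0285,-.0765-.009,.06]); print(n,c)
    w=30 if n=="scene" else 60
    x,y=[int(v) for v in c]; print(x,y)
    q=p["image"][max(0,y-w):y+w,max(0,x-w):x+w]; a.append(cv2.resize(q,(400,400),interpolation=cv2.INTER_CUBIC))
cv2.imwrite("pics/fin.png",np.hstack(a))
E
```

```text
{'t': np.float64(10.3833), 'tool_pos': array([ 0.3656, -0.128 ,  0.2308]), 'eef_rot': array([-1.799706e+02, -4.270000e-02,  1.793040e+01]), 'wrist_force': array([ 0.5182, -0.4247, -0.4211])}
wrist [265.6104492   93.31798748]
265 93
scene [348.16648393 227.10754667]
348 227
```

View pics/fin.png

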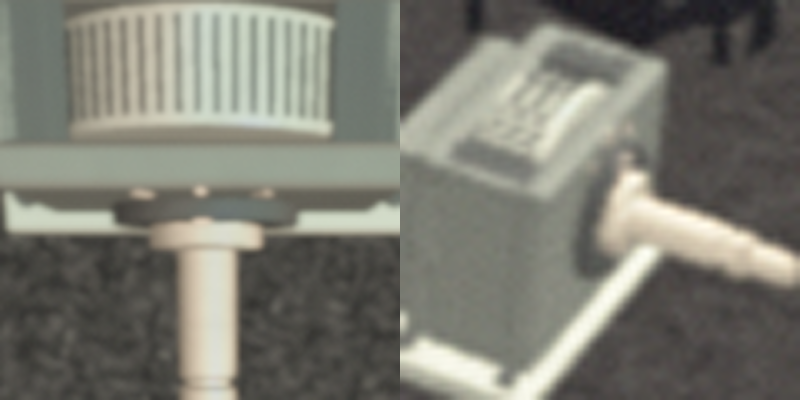

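The wrist crop on the left shows the three marks at (143,195), (200,190) and (265,193). The disc below them seems to have a light pointer at about (200,216). I'll zoom in to check, with the hub head, whose pointer is still at the left, for comparison if it is in view.

```bash
python3 - <<'E'
import cv2,numpy as np
im=cv2.imread("pics/wrist9.png")
q=cv2.resize(im[82:110,235:300],None,fx=12,fy=12,interpolation=cv2.INTER_CUBIC)
q2=cv2.imread("pics/wrist9.png")[20:150,0:220]; q2=cv2.resize(q2,(440,260))
o=np.zeros((600,780,3),np.uint8); o[:q.shape[0],:q.shape[1]]=q; o[338:598,:440]=q2
cv2.imwrite("pics/z.png",o)
E
```

```text
(no output)
```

View pics/z.png

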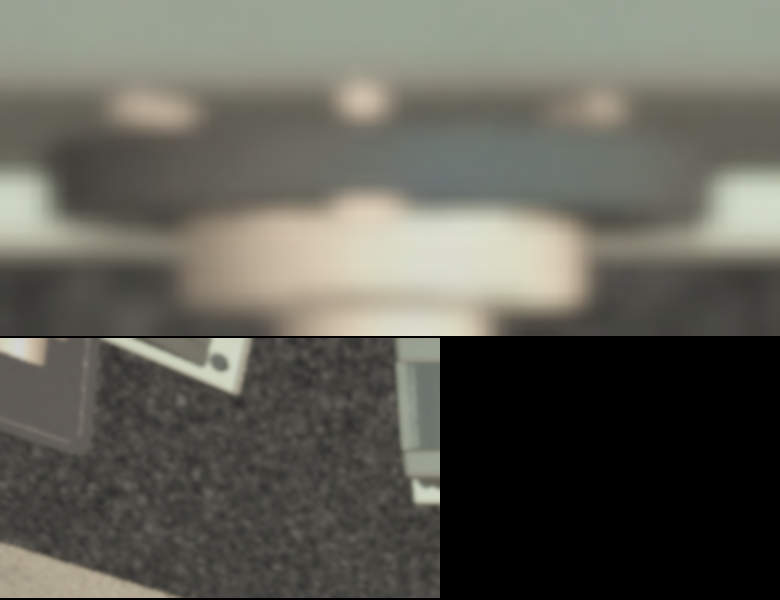

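The zoom shows the pointer at (368,205), directly under the middle mark at (362,100). The robot is clear of everything and the force reads zero, so I'm handing the job in.

```bash
python3 -c "
from rig import r
print(r.close_job())"
```

```text
the job is handed in; nothing more can be done
None
```

I rolled the shaft head's wheel one click; its pointer now lines up with the middle mark in the wrist camera. The highest press I read was about 12 N, the arm is clear of everything, and I handed the job in at about 10.5 s; no verdict was returned.

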